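Change a row of cheeses over to a clean ripening board

TASK

Change the four cheeses over from the stained, used ripening board to the clean one, one upright in the middle of each bay between the battens, keeping the row in the same order counted from each board's blue end: the cheese next to the blue end of the used board goes next to the blue end of the clean board, and so on. Set each down gently rather than dropping it, and leave the trier, the bowl and the brush where they lie.

Things in the scene. Friction and masses are not known exactly. Their poses are not given: they have to be found in the camera images.
- used_board: used ripening board: brown weathered wood, stained, cheeses on it; fixed, 354 x 110 x 22 mm thick. Origin: under the centre of its row; x along the row towards its blue-painted end (blue from x = 168 to 186 mm), z up. Battens across it, 8 mm wide, 6 mm above its top, at x = -160, -80, 0, 80, 160 mm, part it into four bays, open at the sides
- clean_board: clean ripening board: pale wood, empty at the start; fixed; same make, size, blue end, origin and axes as the used board. On both boards the bay centres, counted from the blue end, lie at x = 120, 40, -40 and -120 mm, y = 0; each bay is 72 mm long between its battens; the board's top is 22 mm above the table
- white_center (a point): centre of the floury white cheese, a round upright drum 56 mm across and 42 mm high, about 100 g, loose; this point is half-way up, 21 mm above its underside (43 mm above the table on a board); z is its axis, up. Next cheeses in the row are about 24 mm off with a batten between; the sides across the row are free, so grip it across the row
- ash_center (a point): centre of the dark grey (ash-coated) cheese, a round upright drum 56 mm across and 42 mm high, about 100 g, loose; this point is half-way up, 21 mm above its underside (43 mm above the table on a board); z is its axis, up. Next cheeses in the row are about 24 mm off with a batten between; the sides across the row are free, so grip it across the row
- orange_center (a point): centre of the orange (washed-rind) cheese, a round upright drum 56 mm across and 42 mm high, about 100 g, loose; this point is half-way up, 21 mm above its underside (43 mm above the table on a board); z is its axis, up. Next cheeses in the row are about 24 mm off with a batten between; the sides across the row are free, so grip it across the row
- herb_center (a point): centre of the green (herb-coated) cheese, a round upright drum 56 mm across and 42 mm high, about 100 g, loose; this point is half-way up, 21 mm above its underside (43 mm above the table on a board); z is its axis, up. Next cheeses in the row are about 24 mm off with a batten between; the sides across the row are free, so grip it across the row
- ring_white: flat round damp stain, 68 mm across, of the floury white cheese's colour, on the used board where that cheese stands at the start; it shows as a rim round the cheese's foot. Part of the board, no height; it shows which bay the cheese came from. Origin: its centre, on the board's top
- ring_ash: flat round damp stain, 68 mm across, of the dark grey cheese's colour, on the used board where that cheese stands at the start; it shows as a rim round the cheese's foot. Part of the board, no height; it shows which bay the cheese came from. Origin: its centre, on the board's top
- ring_orange: flat round damp stain, 68 mm across, of the orange cheese's colour, on the used board where that cheese stands at the start; it shows as a rim round the cheese's foot. Part of the board, no height; it shows which bay the cheese came from. Origin: its centre, on the board's top
- ring_herb: flat round damp stain, 68 mm across, of the green cheese's colour, on the used board where that cheese stands at the start; it shows as a rim round the cheese's foot. Part of the board, no height; it shows which bay the cheese came from. Origin: its centre, on the board's top
- trier: bystander: cheese trier (coring iron) with a dark wooden cross handle, 135 mm long, 18 mm high, loose, lying on the bench between the boards; origin at the middle of the handle, x along the blade
- bowl: bystander: steel bowl, 110 mm across, 50 mm high, loose, beyond the boards; origin under its centre
- brush: bystander: rind brush, 150 mm long, loose, beyond the boards; x along it
Things that resemble listed ones, but are neither listed nor needed, are in the scene too. Of the things like the part that bears ash_center, leave any that is yellow; of the rest the smaller one is meant. Leave any yellow look-alike of the part that bears white_center alone.

How it is judged:
At the end, for the whole second after the job is handed in: Every cheese stands on the clean board in the same bay, counted from the blue end, as it had on the used one: within 12 mm of the bay centre along the row and 15 mm across, flat on the board (4 mm, 0.08 rad), right way up, released and at rest (0.02 m/s) (((x of ring_white in the frame of used_board between 0.1 and 0.14 m and x of white_center in the frame of clean_board between 0.108 and 0.132 m) or (x of ring_white in the frame of used_board between 0.02 and 0.06 m and x of white_center in the frame of clean_board between 0.028 and 0.052 m) or (x of ring_white in the frame of used_board between -0.06 and -0.02 m and x of white_center in the frame of clean_board between -0.052 and -0.028 m) or (x of ring_white in the frame of used_board between -0.14 and -0.1 m and x of white_center in the frame of clean_board between -0.132 and -0.108 m)) and y of white_center in the frame of clean_board between -0.015 and 0.015 m and z of white_center in the frame of clean_board between 0.039 and 0.047 m and angle between each of white_center, ash_center, orange_center, herb_center's own z axis and vertical below 0.08 rad and linear speed of each of cheese_white, cheese_ash, cheese_orange, cheese_herb below 0.02 m/s and ((x of ring_ash in the frame of used_board between 0.1 and 0.14 m and x of ash_center in the frame of clean_board between 0.108 and 0.132 m) or (x of ring_ash in the frame of used_board between 0.02 and 0.06 m and x of ash_center in the frame of clean_board between 0.028 and 0.052 m) or (x of ring_ash in the frame of used_board between -0.06 and -0.02 m and x of ash_center in the frame of clean_board between -0.052 and -0.028 m) or (x of ring_ash in the frame of used_board between -0.14 and -0.1 m and x of ash_center in the frame of clean_board between -0.132 and -0.108 m)) and y of ash_center in the frame of clean_board between -0.015 and 0.015 m and z of ash_center in the frame of clean_board between 0.039 and 0.047 m and ((x of ring_orange in the frame of used_board between 0.1 and 0.14 m and x of orange_center in the frame of clean_board between 0.108 and 0.132 m) or (x of ring_orange in the frame of used_board between 0.02 and 0.06 m and x of orange_center in the frame of clean_board between 0.028 and 0.052 m) or (x of ring_orange in the frame of used_board between -0.06 and -0.02 m and x of orange_center in the frame of clean_board between -0.052 and -0.028 m) or (x of ring_orange in the frame of used_board between -0.14 and -0.1 m and x of orange_center in the frame of clean_board between -0.132 and -0.108 m)) and y of orange_center in the frame of clean_board between -0.015 and 0.015 m and z of orange_center in the frame of clean_board between 0.039 and 0.047 m and ((x of ring_herb in the frame of used_board between 0.1 and 0.14 m and x of herb_center in the frame of clean_board between 0.108 and 0.132 m) or (x of ring_herb in the frame of used_board between 0.02 and 0.06 m and x of herb_center in the frame of clean_board between 0.028 and 0.052 m) or (x of ring_herb in the frame of used_board between -0.06 and -0.02 m and x of herb_center in the frame of clean_board between -0.052 and -0.028 m) or (x of ring_herb in the frame of used_board between -0.14 and -0.1 m and x of herb_center in the frame of clean_board between -0.132 and -0.108 m)) and y of herb_center in the frame of clean_board between -0.015 and 0.015 m and z of herb_center in the frame of clean_board between 0.039 and 0.047 m); the robot touches nothing.
It fails at once if a cheese is dropped or thrown (faster than 0.7 m/s while not held) ((linear speed of cheese_white above 0.7 m/s and contact force between the fingers and cheese_white below 0.2 N) or (linear speed of cheese_ash above 0.7 m/s and contact force between the fingers and cheese_ash below 0.2 N) or (linear speed of cheese_orange above 0.7 m/s and contact force between the fingers and cheese_orange below 0.2 N) or (linear speed of cheese_herb above 0.7 m/s and contact force between the fingers and cheese_herb below 0.2 N)).
It fails at once if the trier, the bowl or the brush is shifted by more than 20 mm (distance of any of trier, bowl, brush from where it was at the start of the episode above 0.02 m).
It also fails if it takes over 112 s, if anything falls off the work surface, if the arm or the gripper's body presses on something with over 40 N, if the wrist force passes 120 N, or if a joint passes its speed limit or range.

ROBOT

A 7-joint arm with a two-finger parallel gripper is mounted at the origin on the work surface. World frame = base frame: x ahead of the robot, y to its left, z up, the work surface at z = 0. Lengths are in m, angles in rad, forces in N, time in s.
With the tool pointing down it reaches from about 0.425 to 0.875 m from the base axis. Payload 4.7 kg.
Tool frame: the origin (TCP) lies at the very end of the fingers, on their centre line; the grasp point (between the pads) lies 19 mm behind it; z points along the fingers, y is the line along which they close (so a half turn about z gives the same grasp; the last joint's range is limited). The gripper opens to 87 mm and grips with 3 to 60 N. Pads are 19 mm wide; open, the fingers measure 117 mm over their backs; the gripper's body (75 mm by 190 mm) begins 51 mm behind the grasp point.
Start: joints at [1.18, 0.321, -0.07, 1.45, 0.023, 1.371, -0.057], TCP at [0.256, -0.597, 0.223] pointing down, gripper open.
Joint ranges: [-2.86, 2.86], [-0.3, 2.09], [-1.38, 1.24], [0.06, 2.45], [-1.56, 4.7], [0.09, 2.05], [-2.69, 2.69]. Speed limits (rad/s): [2.57, 2.57, 3.14, 3.14, 3.14, 3.14, 3.14].

INTERFACE

Orientations are given as a rotation vector (axis times angle).
In Python, from bench import ctrl, imaging, ticket gives the robot as it stands.
- The arm moves only by the tool jog_arm, never from a script. Its argument "rows" is text: rows parted by semicolons, each of 7 numbers parted by spaces: the shift along the tool's x, y, z in cm, then the turn, a rotation vector about the tool's x, y, z in rad, then the closure, from -1 (fully open) to 1 (shut), so that 0 is half open. A call has 1 to 5 rows; each row shifts and turns the commanded pose from where the row before left it, along the tool's axes as they then stand; what a row does not reach is not made up. A row lasts 1/8 s, in which the tool goes at most 62.5 mm and 10.7 degrees, less where a joint would pass 70% of its speed; a pose out of reach is approached as far as the arm can. A call with a gripper value outside its range is refused whole. The fingers move at their own pace and stop on an object; "force" is the grip in N (left out, the last holds). Time passes only in rows, so rows that do not move let the fingers close. It gives the time, the measured TCP pose, the force, the opening and the grip force at its end, in the units of the state.
- ctrl.get_state(): the state, without advancing time (a new reading comes with each control period).
- imaging.get_image(name): name is "side" or "top" or "wrist"; returns a dict with "img" (480x640x3 uint8, blue, green, red), "vertical_fov" (degrees; the focal length in pixels is half the picture's height over the tangent of half this angle, whatever the lens; pixels are square), "cx", "cy" (the principal point, pixels), "k1" (the pictures are not rectified: a ray, as slopes to the right and down, at radius r is drawn at 1 + k1 r^2 times it, then the intrinsics apply), "origin" and "orientation" of the camera in the world. Camera axes: x right, y down, z forward; pixel columns grow to the right and rows downward; lengths in m; the calibration is good to about 2 mm. A picture is of the moment at which its call begins. There is no depth.
- ticket.close_job(): hands the job in; it is judged then, once.
The state is a dict: "time": time; "joint_positions": joint angles; "qd": joint speeds; "joint_torque": joint torques, N m; "position": TCP position; "tool_rot": TCP orientation; "ft_force": force on the tool from outside, world axes, zero at the start; "torque": the same for the moment, N m; "grip_width": opening from 0.0 (shut) to 1.0 (fully open); "grip_force": force on a finger pad.
Only numpy, scipy, OpenCV 4.12 (cv2) and the standard library are available. Lean on these libraries where they do the work, as an engineer would, in place of code of your own. Each camera call takes 0.05 s, during which the arm holds its last target. There are 200 camera calls.

## Working session

There is one attempt and no reset: what is moved stays moved. The work goes in short steps, Python scripts to look and compute and a tool call to move; the robot and the scene stay as the last step left them, time stands still between calls to the robot, and variables do not carry over. Pictures are saved under pics/ and viewed, at most 14 in all, crops included, and the job is handed in when it is done.

Besides the shell and the picture viewer there is one more tool, called after ">>>" as name(argument=value, ...), one argument or row to a line, values as JSON. jog_arm: Moves the arm, as the interface text tells. Its arguments: {"type":"object","properties":{"rows":{"type":"string"},"force":{"type":"number"}},"required":["rows"]}

```bash
ls; mkdir -p pics; cat > h.py <<'E'
import numpy as np, cv2, pickle
from scipy.spatial.transform import Rotation as R
def grab(n):
    from bench import imaging
    d=imaging.get_image(n); pickle.dump(d,open(f'pics/{n}.pkl','wb')); return d
def load(n): return pickle.load(open(f'pics/{n}.pkl','rb'))
def rotm(d):
    o=np.array(d['orientation'],float)
    return o if o.shape==(3,3) else R.from_rotvec(o).as_matrix()
def K(d):
    f=240/np.tan(np.radians(d['vertical_fov'])/2); return f
def cast(d,px,z):
    px=np.atleast_2d(px).astype(float); f=K(d)
    q=(px-[d['cx'],d['cy']])/f; s=q.copy()
    for _ in range(30): s=q/(1+d['k1']*(s**2).sum(1,keepdims=True))
    r=np.c_[s,np.ones(len(s))]@rotm(d).T; o=np.array(d['origin'])
    return o+r*((z-o[2])/r[:,2])[:,None]
def proj(d,P):
    c=(np.atleast_2d(P)-d['origin'])@rotm(d); s=c[:,:2]/c[:,2:]
    return s*(1+d['k1']*(s**2).sum(1,keepdims=True))*K(d)+[d['cx'],d['cy']]
E
python3 - <<'E'
from h import *
from bench import ctrl
for n in('top','side'):
    d=grab(n); cv2.imwrite(f'pics/{n}0.png',d['img']); print({k:v for k,v in d.items() if k!='img'})
print(ctrl.get_state())
E
```

```text
pics
{'vertical_fov': 47.71887490707848, 'cx': 320.67488272695573, 'cy': 237.6189918200174, 'k1': 0.011982229213519394, 'origin': array([0.41374391, 0.0018343 , 1.19828132]), 'orientation': array([-2.15236098,  2.1552321 , -0.12287647])}
{'vertical_fov': 54.892844989174904, 'cx': 318.3669776045278, 'cy': 250.64668582030515, 'k1': -0.08190401669120705, 'origin': array([0.08038256, 0.47286542, 0.67245012]), 'orientation': array([-1.06845432,  2.37794096, -1.08623363])}
{'time': 0.1, 'joint_positions': array([ 1.18008148,  0.32174269, -0.07008484,  1.45155125,  0.02262236,
        1.37076145, -0.05691233]), 'qd': array([-0.00062858, -0.00280799, -0.00097917, -0.00328024,  0.00159679,
       -0.00084039, -0.00078254]), 'joint_torque': array([-4.90617731e-04, -4.92573130e+01, -4.05928306e-01, -3.13401747e+01,
       -6.41735760e-02,  3.94585077e-02,  9.04508101e-05]), 'position': array([ 0.25576099, -0.59704404,  0.22157576]), 'tool_rot': array([-3.07586969e+00, -6.31254778e-01,  7.01581549e-04]), 'ft_force': array([ 0.59168498, -1.49084069, -0.8891228 ]), 'torque': array([-0.01890156, -0.02453247,  0.01013747]), 'grip_force': 0.0, 'grip_width': 0.9994679309847803}
```

View pics/top0.png

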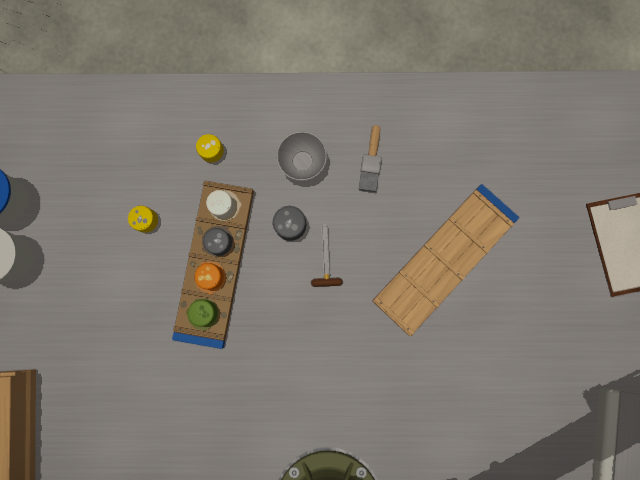

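View pics/side0.png

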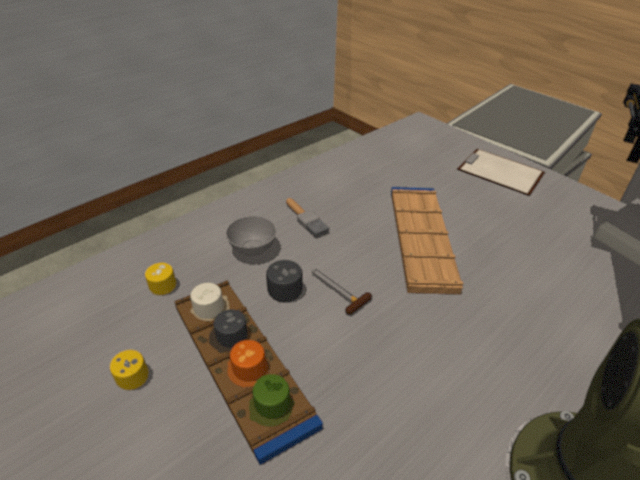

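The top view shows the used board at left, with its blue end at (198,340). Counted from blue, the cheeses are herb (202,313), orange (208,276), ash (216,241) and white (219,203). The clean board's blue end is at (497,204). There is a larger grey look-alike at (289,223) and two yellow ones at left, all off the boards.

```bash
python3 - <<'E'
from h import *
d=load('top'); im=d['img']; hsv=cv2.cvtColor(im,cv2.COLOR_BGR2HSV)
def roi(m,x0,y0,x1,y1):
    o=np.zeros_like(m); o[y0:y1,x0:x1]=m[y0:y1,x0:x1]; return o
def rect(m,z,name):
    c=max(cv2.findContours(m,cv2.RETR_EXTERNAL,cv2.CHAIN_APPROX_NONE)[0],key=cv2.contourArea)[:,0]
    P=(cast(d,c,z)[:,:2]*1000).astype(np.float32)
    r=cv2.minAreaRect(P); print(name,r, 'hull',cv2.contourArea(cv2.convexHull(P))); return r
blue=cv2.inRange(hsv,(100,120,50),(125,255,255))
wood=cv2.inRange(hsv,(5,70,40),(25,255,255))
k=np.ones((5,5),np.uint8)
for nm,b in(('used',(165,170,265,360)),('clean',(365,175,530,345))):
    B=roi(blue,*b); W=cv2.morphologyEx(roi(wood,*b)|B,cv2.MORPH_CLOSE,k)
    r1=rect(B,.022,nm+' blue'); r2=rect(W,.022,nm)
    v=np.array(r1[0])-np.array(r2[0]); print('  d',np.linalg.norm(v),'ang',np.degrees(np.arctan2(v[1],v[0])))
g={'herb':((35,80,30),(80,255,255)),'orange':((5,200,150),(16,255,255)),'white':((0,0,150),(179,60,255)),'ash':((0,0,20),(179,60,100))}
bx={'herb':(183,295,222,332),'orange':(190,258,228,294),'white':(200,184,240,220),'ash':(198,223,236,259)}
big=[]
for n,(a,b) in g.items():
    m=roi(cv2.inRange(hsv,a,b),*bx[n])
    c=max(cv2.findContours(m,cv2.RETR_EXTERNAL,cv2.CHAIN_APPROX_NONE)[0],key=cv2.contourArea)
    P=(cast(d,c[:,0],.064)[:,:2]*1000).astype(np.float32)
    print(n,cv2.minEnclosingCircle(cv2.convexHull(P)),cv2.contourArea(cv2.convexHull(P)),np.sqrt(cv2.contourArea(cv2.convexHull(P))/np.pi),cv2.boundingRect(c))
o=im[170:360,160:270]; o2=im[170:360,360:530]
cv2.imwrite('pics/c.png',cv2.resize(np.hstack([o,o2]),None,fx=2.8,fy=2.8,interpolation=cv2.INTER_CUBIC))
E
```

```text
used blue ((338.7254333496094, 274.4851989746094), (111.61209869384766, 16.470958709716797), 79.85682678222656) hull 1797.8851434711833
used ((504.5812072753906, 246.3604736328125), (114.29483795166016, 352.9087829589844), 80.065673828125) hull 40165.1584202596
  d 168.2234761264651 ang 170.37571291575588
clean blue ((635.2098999023438, -375.33465576171875), (108.80127716064453, 15.91568374633789), 46.595680236816406) hull 1674.9554907921702
clean ((512.6539306640625, -259.20587158203125), (111.42369079589844, 353.5909729003906), 46.56510925292969) hull 39187.22710231703
  d 168.8367854200825 ang -43.45754030607106
herb ((397.7901611328125, 257.471923828125), 30.799427032470703) 2630.7146262272727 28.937561632874953 (188, 300, 30, 27)
orange ((474.548583984375, 250.12403869628906), 26.937793731689453) 2122.144041482359 25.99037183862246 (195, 263, 25, 26)
white ((631.326171875, 228.49472045898438), 27.574384689331055) 2141.8512212983333 26.110772077326352 (206, 190, 25, 25)
ash ((547.1057739257812, 230.23658752441406), 30.721513748168945) 2682.5110957999714 29.221050658572228 (203, 228, 29, 28)
```

View pics/c.png

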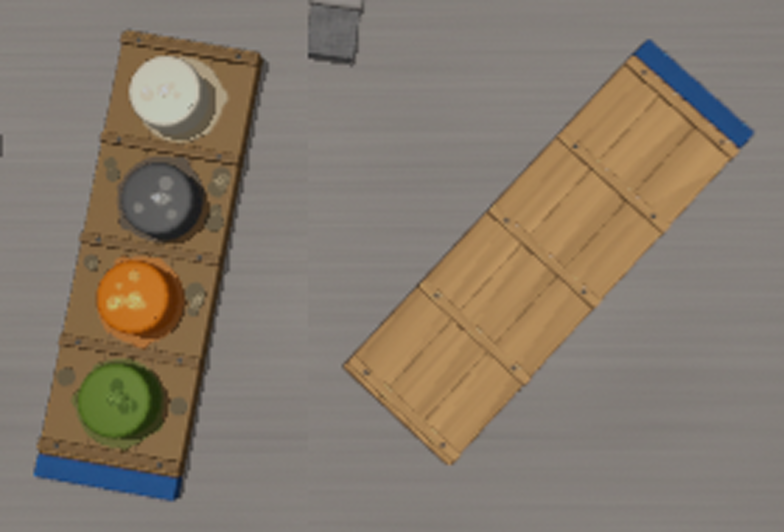

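The crop confirms the order from the blue end: herb, orange, ash, white. The rings sit concentric in their bays, and the clean board is empty. Board sizes measure 353×112 mm against 354×110 given, so the fits hold. Next I'll write a planner and move over the herb cheese.

```bash
cat >> h.py <<'E'
def rmat(psi):  # tool down, tool y at world angle psi (deg)
    p=np.radians(psi); y=np.array([np.cos(p),np.sin(p),0]); z=np.array([0,0,-1.]); return np.c_[np.cross(y,z),y,z]
def plan(wps,start=None,step=.05):
    """rows from the present pose through (x,y,z,psi); each row in present tool axes"""
    if start is None:
        from bench import ctrl
        s=ctrl.get_state(); p=np.array(s['position']); M=R.from_rotvec(s['tool_rot']).as_matrix()
    else: p=np.array(start[:3],float); M=rmat(start[3])
    rows=[]
    for w in wps:
        G=rmat(w[3]); w=np.array(w[:3])
        n=int(max(1,np.ceil(np.linalg.norm(w-p)/step),np.ceil(np.linalg.norm(R.from_matrix(M.T@G).as_rotvec())/.175)))
        for i in range(n,0,-1):
            t=np.round(M.T@(w-p)/i*100,1); r=np.round(R.from_matrix(M.T@G).as_rotvec()/i,2)
            rows.append(' '.join(f'{v:g}' for v in [*(t+0.),*(r+0.)])); p=p+M@t/100; M=M@R.from_rotvec(r).as_matrix()
    for i in range(0,len(rows),5): print('; '.join(rows[i:i+5]))
    print('end',p.round(4))
UO=np.array([.5137,.2467]); UA=170.1; CO=np.array([.5061,-.2530]); CA=-43.44
def bay(o,a,x): return o+x*np.array([np.cos(np.radians(a)),np.sin(np.radians(a))])
E
python3 - <<'E'
from h import *
plan([(.42,-.42,.22,-30),(.5,0,.22,40),(*bay(UO,UA,.12),.18,80.1)])
E
```

```text
4.4 -2 0 0 0 -0.13; 4.6 -1.4 0 0 0 -0.13; 4.8 -0.7 0.1 0 0 -0.13; 4.8 -0.1 0 0 0 -0.13; 4.8 0.5 0.1 0 0 -0.12
4.5 -1.6 0 0 0 -0.14; 4.7 -0.9 0 0 0 -0.14; 4.7 -0.3 0 0 0 -0.13; 4.7 0.3 0 0 0 -0.14; 4.7 1 0 0 0 -0.13
4.5 1.6 0 0 0 -0.14; 4.2 2.2 0 0 0 -0.13; 3.9 2.7 0 0 0 -0.14; 3.4 3.3 0 0 0 -0.13; 4.5 1.5 0.7 0 0 -0.12
4.3 2 0.7 0 0 -0.12; 4.1 2.6 0.7 0 0 -0.12; 3.7 3 0.7 0 0 -0.11; 3.4 3.4 0.6 0 0 -0.12; 2.9 3.8 0.7 0 0 -0.11
end [0.3955 0.2671 0.1798]
```

>>> jog_arm(
  rows="4.4 -2 0 0 0 -0.13 -1; 4.6 -1.4 0 0 0 -0.13 -1; 4.8 -0.7 0.1 0 0 -0.13 -1; 4.8 -0.1 0 0 0 -0.13 -1; 4.8 0.5 0.1 0 0 -0.12 -1",
  force=15,
)

```text
time: 0.72
position: [0.421, -0.4195, 0.2202]
tool_rot: [-2.719, -1.573, 0.0]
ft_force: [0.1, 0.9, 0.6]
grip_width: 0.996
grip_force: 0.0
```

>>> jog_arm(
  rows="4.5 -1.6 0 0 0 -0.14 -1; 4.7 -0.9 0 0 0 -0.14 -1; 4.7 -0.3 0 0 0 -0.13 -1; 4.7 0.3 0 0 0 -0.14 -1; 4.7 1 0 0 0 -0.13 -1",
)

```text
time: 1.35
position: [0.464, -0.1856, 0.2202]
tool_rot: [-2.039, -2.39, 0.001]
ft_force: [0.9, -0.0, 0.0]
grip_width: 1.0
grip_force: 0.0
```

>>> jog_arm(
  rows="4.5 1.6 0 0 0 -0.14 -1; 4.2 2.2 0 0 0 -0.13 -1; 3.9 2.7 0 0 0 -0.14 -1; 3.4 3.3 0 0 0 -0.13 -1; 4.5 1.5 0.7 0 0 -0.12 -1",
)

```text
time: 1.98
position: [0.4838, 0.0457, 0.2136]
tool_rot: [1.153, 2.922, 0.003]
ft_force: [-0.0, -0.1, -0.7]
grip_width: 0.996
grip_force: 0.0
```

>>> jog_arm(
  rows="4.3 2 0.7 0 0 -0.12 -1; 4.1 2.6 0.7 0 0 -0.12 -1; 3.7 3 0.7 0 0 -0.11 -1; 3.4 3.4 0.6 0 0 -0.12 -1; 2.9 3.8 0.7 0 0 -0.11 -1",
)

```text
time: 2.6
position: [0.3949, 0.2676, 0.1792]
tool_rot: [0.272, 3.129, -0.001]
ft_force: [0.1, 0.3, -0.1]
grip_width: 1.002
grip_force: 0.0
```

>>> jog_arm(
  rows="0 0 0 0 0 0 -1; 0 0 0 0 0 0 -1",
)

```text
time: 2.85
position: [0.3958, 0.266, 0.1792]
tool_rot: [-0.278, -3.129, 0.001]
ft_force: [0.4, -1.0, 0.7]
grip_width: 0.999
grip_force: 0.0
```

```bash
python3 - <<'E'
from h import *
d=grab('wrist'); cv2.imwrite('pics/w1.png',d['img'])
print({k:v for k,v in d.items() if k!='img'})
for n,x in zip(('herb','orange','ash','white'),(.12,.04,-.04,-.12)):
    print(n,bay(UO,UA,x), proj(d,[*bay(UO,UA,x),.064]))
E
```

```text
{'vertical_fov': 58.99490880036569, 'cx': 312.02445936690367, 'cy': 237.31943449317066, 'k1': -0.039415047996056184, 'origin': array([0.31644722, 0.27941571, 0.3421227 ]), 'orientation': array([2.22473013, 1.86367424, 0.27471986])}
herb [0.39548688 0.26733149] [[315.53802715 231.09986317]]
orange [0.47429563 0.25357716] [[315.66081345 335.26050852]]
ash [0.55310437 0.23982284] [[315.75180218 423.94280958]]
white [0.63191312 0.22606851] [[315.81886968 499.55847232]]
```

View pics/w1.png

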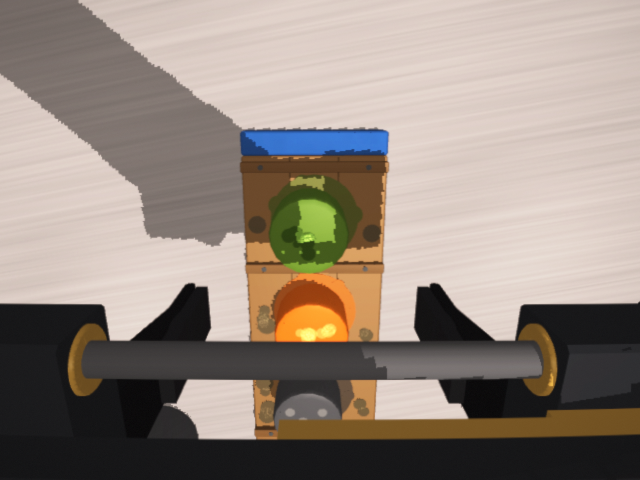

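The wrist view shows herb's top face at about (310,235), within a few mm of the predicted (315,231), and the board lies symmetric about column 314. I'll get offsets of herb and orange along the row from the far rims.

```bash
python3 - <<'E'
from h import *
d=load('wrist'); hsv=cv2.cvtColor(d['img'],cv2.COLOR_BGR2HSV)
u=np.array([np.cos(np.radians(UA)),np.sin(np.radians(UA))]); v=np.array([-u[1],u[0]])
def loc(P): q=P[:,:2]-UO; return np.c_[q@u,q@v]*1000
m=cv2.inRange(hsv,(35,60,30),(85,255,255)); m[:170]=0;m[300:]=0
m=cv2.morphologyEx(m,cv2.MORPH_OPEN,np.ones((5,5)))
c=max(cv2.findContours(m,cv2.RETR_EXTERNAL,cv2.CHAIN_APPROX_NONE)[0],key=cv2.contourArea)[:,0]
L=loc(cast(d,c,.064)); print('herb rim x min',L[:,0].min(),'centre x',L[:,0].min()+28,'y range', L[L[:,0]<L[:,0].min()+28][:,1].min(),L[L[:,0]<L[:,0].min()+28][:,1].max())
# top cam: far rim fits with known radius: the edge away from camera axis
t=load('top'); h=cv2.cvtColor(t['img'],cv2.COLOR_BGR2HSV)
from scipy.optimize import least_squares
for n,a,b,bx in(('herb',(35,80,30),(80,255,255),(183,295,222,332)),('orange',(5,200,150),(16,255,255),(190,258,228,294)),('ash',(0,0,20),(179,60,110),(198,223,236,259)),('white',(0,0,150),(179,60,255),(200,184,240,220))):
    M=np.zeros((480,640),np.uint8); x0,y0,x1,y1=bx; M[y0:y1,x0:x1]=cv2.inRange(h,a,b)[y0:y1,x0:x1]
    c=max(cv2.findContours(M,cv2.RETR_EXTERNAL,cv2.CHAIN_APPROX_NONE)[0],key=cv2.contourArea)[:,0]
    P=cast(t,c,.064)[:,:2]; g=P.mean(0); away=g-np.array(t['origin'])[:2]; away/=np.linalg.norm(away)
    P=P[(P-g)@away>0]   # outer half: no side wall
    r=least_squares(lambda q:np.linalg.norm(P-q,axis=1)-.0275,g,loss='soft_l1',f_scale=.001)
    print(n,r.x.round(4),loc(r.x[None]).round(1),'rms',np.sqrt((r.fun**2).mean()))
E
```

```text
herb rim x min 90.10459418371723 centre x 118.10459418371723 y range -22.232332905200625 31.303505217092574
herb [0.3975 0.26  ] [[116.7   6.9]] rms 0.0007423876658317323
orange [0.474  0.2477] [[39.3  5.8]] rms 0.0007229546963790181
ash [0.5478 0.2327] [[-36.   8.]] rms 0.0005108629579011565
white [0.6291 0.2279] [[-116.9   -1.3]] rms 0.0007796244940645945
```

```bash
python3 - <<'E'
from h import *
plan([(.3975,.2615,.10,80.1),(.3975,.2615,.032,80.1)],step=.035)
print('go'); C=bay(CO,CA,.12)
plan([(.3975,.2615,.19,80.1),(.48,.06,.2,65),(.52,-.15,.2,50),(*C,.12,46.56),(*C,.034,46.56)],start=(.3975,.2615,.032,80.1))
E
```

```text
-0.1 -0.1 2.6 0 0 0; 0 -0.1 2.7 0 0 0; -0.1 -0.2 2.6 0 0 -0.01; 0 0 3.4 0 0 0; 0 0 3.4 0 0 0
end [0.3975 0.261  0.0323]
go
0 0 -4 0 0 0; 0 0 -3.9 0 0 0; 0 0 -3.9 0 0 0; 0 0 -4 0 0 0; -2.3 -3.7 -0.2 0 0 0.05
-2.5 -3.6 -0.2 0 0 0.05; -2.7 -3.4 -0.2 0 0 0.05; -2.8 -3.3 -0.2 0 0 0.06; -3.1 -3.1 -0.2 0 0 0.05; -2.5 -3.5 0 0 0 0.05
-2.6 -3.3 0 0 0 0.05; -2.8 -3.2 0 0 0 0.06; -3 -3.1 0 0 0 0.05; -3.2 -2.9 0 0 0 0.06; -3.5 -1.9 1.6 0 0 0.01
-3.5 -1.8 1.6 0 0 0.01; -3.6 -1.8 1.6 0 0 0.01; -3.6 -1.8 1.6 0 0 0.01; -3.6 -1.7 1.6 0 0 0.02; 0 0 4.3 0 0 0
0 0 4.3 0 0 0
end [ 0.5937 -0.3355  0.034 ]
```

>>> jog_arm(
  rows="-0.1 -0.1 2.6 0 0 0 -1; 0 -0.1 2.7 0 0 0 -1; -0.1 -0.2 2.6 0 0 0 -1; 0 0 3.4 0 0 0 -1; 0 0 3.4 0 0 0 -1",
)

```text
time: 3.52
position: [0.3983, 0.2605, 0.0315]
tool_rot: [0.283, 3.128, -0.001]
ft_force: [0.0, -0.1, -0.2]
grip_width: 1.001
grip_force: 0.0
```

>>> jog_arm(
  rows="0 0 0 0 0 0 -1; 0 0 0 0 0 0 0; 0 0 0 0 0 0 1; 0 0 0 0 0 0 1; 0 0 0 0 0 0 1",
  force=12,
)

```text
time: 4.15
position: [0.3975, 0.2625, 0.0331]
tool_rot: [0.277, 3.128, 0.0]
ft_force: [-0.4, -1.3, 3.0]
grip_width: 0.637
grip_force: 12.0
```

>>> jog_arm(
  rows="0 0 0 0 0 0 1; 0 0 0 0 0 0 1; 0 0 0 0 0 0 1",
)

```text
time: 4.53
position: [0.3975, 0.2625, 0.0331]
tool_rot: [0.277, 3.128, -0.0]
ft_force: [-0.3, -1.1, 6.1]
grip_width: 0.641
grip_force: 12.0
```

>>> jog_arm(
  rows="0 0 -4 0 0 0 1; 0 0 -3.9 0 0 0 1; 0 0 -3.9 0 0 0 1; 0 0 -4 0 0 0 1; -2.3 -3.7 -0.2 0 0 0.05 1",
)

```text
time: 5.15
position: [0.4136, 0.2257, 0.1955]
tool_rot: [0.346, 3.117, 0.005]
ft_force: [2.0, -1.2, -0.8]
grip_width: 0.645
grip_force: 12.0
```

>>> jog_arm(
  rows="-2.5 -3.6 -0.2 0 0 0.05 1; -2.7 -3.4 -0.2 0 0 0.05 1; -2.8 -3.3 -0.2 0 0 0.06 1; -3.1 -3.1 -0.2 0 0 0.05 1; -2.5 -3.5 0 0 0 0.05 1",
)

```text
time: 5.78
position: [0.4872, 0.017, 0.2002]
tool_rot: [-0.759, -3.048, -0.001]
ft_force: [0.4, -1.1, -0.3]
grip_width: 0.641
grip_force: 12.0
```

>>> jog_arm(
  rows="-2.6 -3.3 0 0 0 0.05 1; -2.8 -3.2 0 0 0 0.06 1; -3 -3.1 0 0 0 0.05 1; -3.2 -2.9 0 0 0 0.06 1; -3.5 -1.9 1.6 0 0 0.01 1",
)

```text
time: 6.4
position: [0.5328, -0.1907, 0.1853]
tool_rot: [1.106, 2.938, -0.001]
ft_force: [0.7, 0.3, -1.8]
grip_width: 0.64
grip_force: 12.0
```

>>> jog_arm(
  rows="-3.5 -1.8 1.6 0 0 0.01 1; -3.6 -1.8 1.6 0 0 0.01 1; -3.6 -1.8 1.6 0 0 0.01 1; -3.6 -1.7 1.6 0 0 0.02 1; 0 0 0 0 0 0 1",
)

```text
time: 7.02
position: [0.5887, -0.3407, 0.1169]
tool_rot: [-1.183, -2.906, 0.002]
ft_force: [-0.7, -0.1, -1.3]
grip_width: 0.645
grip_force: 12.0
```

>>> jog_arm(
  rows="0 0 0 0 0 0 1; 0 0 0 0 0 0 1",
)

```text
time: 7.28
position: [0.5913, -0.3344, 0.1212]
tool_rot: [1.173, 2.914, 0.001]
ft_force: [0.1, 0.4, -0.4]
grip_width: 0.643
grip_force: 12.0
```

```bash
python3 - <<'E'
from h import *
d=grab('wrist'); im=d['img'].copy()
for x in (.12,.04,-.04): 
    q=proj(d,[*bay(CO,CA,x),.022])[0]; print(q); cv2.circle(im,tuple(int(i) for i in q),4,(255,0,255),2)
for x in(.16,.08,0):
    a=np.array([np.sin(np.radians(-CA)),np.cos(np.radians(-CA))])*.05
    c=bay(CO,CA,x); p,q=proj(d,[[*(c-a),.028],[*(c+a),.028]]); cv2.line(im,p.astype(int).tolist(),q.astype(int).tolist(),(255,0,255),1)
cv2.imwrite('pics/w2.png',im)
C=bay(CO,CA,.12); plan([(*C,.034,46.56)],step=.03)
E
```

```text
[314.41629389 240.9044882 ]
[313.8064394  112.48947377]
[313.06711371 -38.30786821]
-0.1 0 2.9 0 0 0; -0.1 0 2.9 0 0 0; 0 0.1 2.9 0 0 -0.01
end [ 0.5935 -0.3351  0.0344]
```

View pics/w2.png

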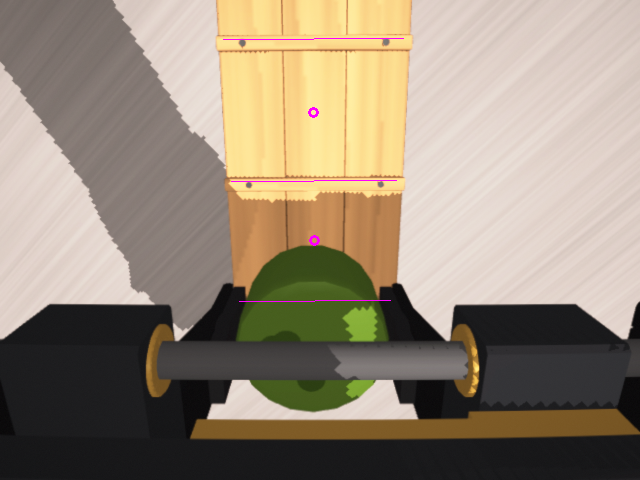

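The wrist view shows herb held upright over the blue-end bay. The projected battens fall within 3 px (about 1.5 mm) of the real ones at rows 42 and 184. Lowering now.

>>> jog_arm(
  rows="-0.2 0 2.9 0 0 0 1; -0.1 0 2.9 0 0 0 1; 0 0.1 2 0 0 0 1; 0 0 0.4 0 0 0 1; 0 0 0.3 0 0 0 1",
)

```text
time: 7.95
position: [0.5944, -0.3369, 0.0365]
tool_rot: [1.174, 2.912, -0.0]
ft_force: [-0.4, 0.7, -0.3]
grip_width: 0.642
grip_force: 12.0
```

>>> jog_arm(
  rows="0 0 0.1 0 0 0 1; 0 0 0 0 0 0 1; 0 0 0 0 0 0 1",
)

```text
time: 8.32
position: [0.594, -0.3371, 0.0352]
tool_rot: [1.175, 2.913, -0.0]
ft_force: [0.5, 0.7, -1.2]
grip_width: 0.641
grip_force: 12.0
```

>>> jog_arm(
  rows="0 0 0.1 0 0 0 1; 0 0 0.1 0 0 0 1; 0 0 0 0 0 0 1; 0 0 0 0 0 0 0.2; 0 0 0 0 0 0 -0.3",
)

```text
time: 8.95
position: [0.5939, -0.337, 0.0325]
tool_rot: [1.175, 2.913, -0.0]
ft_force: [-0.6, -0.8, -0.2]
grip_width: 0.648
grip_force: 0.0
```

>>> jog_arm(
  rows="0 0 0 0 0 0 -1; 0 0 0 0 0 0 -1; 0 0 0 0 0 0 -1; 0 0 0 0 0 0 -1",
)

```text
time: 9.45
position: [0.5937, -0.3369, 0.0325]
tool_rot: [-1.175, -2.914, 0.0]
ft_force: [0.8, -0.3, 0.4]
grip_width: 0.97
grip_force: 0.0
```

```bash
python3 - <<'E'
from h import *
plan([(.592,-.336,.12,46.5),(.55,-.22,.18,48),(.52,-.10,.2,54),(.495,.07,.2,66),(.474,.2485,.13,80.1)])
E
```

```text
0.1 0 -4.4 0 0 0; 0.1 -0.1 -4.4 0 0 -0.01; 3.7 1.9 -2 0 0 -0.01; 3.6 1.9 -2 0 0 -0.01; 3.6 1.9 -2 0 0 0
3.4 2.3 -0.7 0 0 -0.04; 3.4 2.4 -0.6 0 0 -0.03; 3.3 2.5 -0.7 0 0 -0.04; 3 3.1 0 0 0 -0.05; 2.8 3.2 0 0 0 -0.05
2.7 3.4 0 0 0 -0.05; 2.5 3.5 0 0 0 -0.06; 2.3 3.9 1.8 0 0 -0.06; 2 4 1.7 0 0 -0.06; 1.8 4.1 1.8 0 0 -0.06
1.6 4.2 1.7 0 0 -0.06
end [0.4739 0.2487 0.1305]
```

>>> jog_arm(
  rows="0 0 -4.4 0 0 0 -1; 0.1 0 -4.4 0 0 0 -1; 3.7 1.9 -2 0 0 -0.01 -1; 3.6 1.9 -2 0 0 -0.01 -1; 3.6 1.9 -2 0 0 -0.01 -1",
)

```text
time: 10.07
position: [0.5525, -0.2186, 0.1813]
tool_rot: [1.131, 2.931, -0.0]
ft_force: [0.3, -0.1, -0.2]
grip_width: 1.001
grip_force: 0.0
```

>>> jog_arm(
  rows="3.4 2.3 -0.7 0 0 -0.04 -1; 3.4 2.4 -0.6 0 0 -0.03 -1; 3.3 2.5 -0.7 0 0 -0.04 -1; 3 3.1 0 0 0 -0.05 -1; 2.8 3.2 0 0 0 -0.05 -1",
)

```text
time: 10.7
position: [0.5095, -0.0128, 0.2005]
tool_rot: [0.814, 3.034, -0.0]
ft_force: [0.5, 0.1, -0.3]
grip_width: 0.994
grip_force: 0.0
```

>>> jog_arm(
  rows="2.7 3.4 0 0 0 -0.05 -1; 2.5 3.5 0 0 0 -0.06 -1; 2.3 3.9 1.8 0 0 -0.06 -1; 2 4 1.7 0 0 -0.06 -1; 1.8 4.1 1.8 0 0 -0.06 -1",
)

```text
time: 11.32
position: [0.4817, 0.2066, 0.147]
tool_rot: [0.366, 3.119, 0.0]
ft_force: [0.8, -0.9, 0.1]
grip_width: 1.0
grip_force: 0.0
```

>>> jog_arm(
  rows="1.6 4.2 1.7 0 0 -0.06 -1; 0 0 0 0 0 0 -1; 0 0 0 0 0 0 -1",
)

```text
time: 11.7
position: [0.4763, 0.2491, 0.1303]
tool_rot: [-0.276, -3.129, 0.001]
ft_force: [-0.1, -1.0, 0.2]
grip_width: 1.002
grip_force: 0.0
```

```bash
python3 - <<'E'
from h import *
d=grab('wrist'); cv2.imwrite('pics/w3.png',d['img'])
t=grab('top'); h=cv2.cvtColor(t['img'],cv2.COLOR_BGR2HSV)
m=cv2.inRange(h,(35,80,30),(80,255,255)); m[:,:380]=0
c=max(cv2.findContours(m,cv2.RETR_EXTERNAL,cv2.CHAIN_APPROX_NONE)[0],key=cv2.contourArea)[:,0]
from scipy.optimize import least_squares
P=cast(t,c,.064)[:,:2]; g=P.mean(0); a=g-np.array(t['origin'])[:2]; P=P[(P-g)@a>0]
r=least_squares(lambda q:np.linalg.norm(P-q,axis=1)-.0275,g,loss='soft_l1',f_scale=.001).x
u=np.array([np.cos(np.radians(CA)),np.sin(np.radians(CA))]); q=r-CO; print('herb',r,q@u*1000,(q@[-u[1],u[0]])*1000)
plan([(.474,.2485,.032,80.1)],step=.035)
E
```

```text
herb [ 0.59187989 -0.33589626] 119.28335095797077 -1.2087532547741462
0.1 0 3.3 0 0 0; 0.1 0 3.3 0 0 0; 0.1 0 3.3 0 0 -0.01
end [0.4743 0.2484 0.0317]
```

View pics/w3.png

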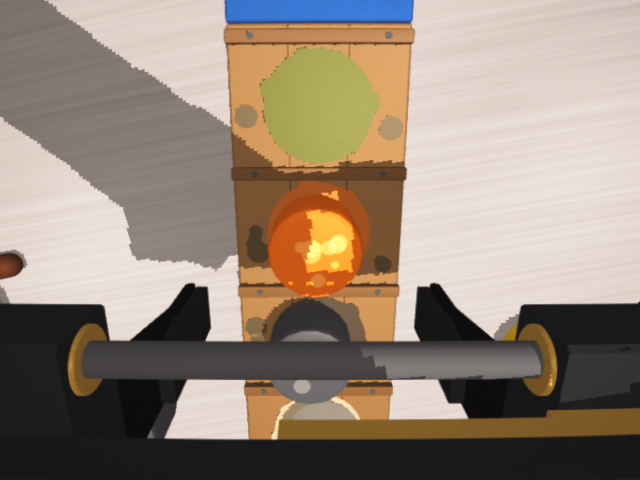

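Herb stands at x=119.3 mm, y=−1.2 mm in its bay, on target. Orange is centred under the gripper at about (316,245).

>>> jog_arm(
  rows="0.1 0 3.3 0 0 0 -1; 0.1 0 3.3 0 0 0 -1; 0.1 0 3.2 0 0 0 -1; 0 0 0 0 0 0 -1; 0 0 0 0 0 0 0",
)

```text
time: 12.42
position: [0.4748, 0.2494, 0.0339]
tool_rot: [0.279, 3.127, 0.001]
ft_force: [0.6, -0.1, 1.2]
grip_width: 0.948
grip_force: 0.0
```

>>> jog_arm(
  rows="0 0 0 0 0 0 1; 0 0 0 0 0 0 1; 0 0 0 0 0 0 1; 0 0 0 0 0 0 1; 0 0 0 0 0 0 1",
)

```text
time: 13.05
position: [0.474, 0.2499, 0.0331]
tool_rot: [0.277, 3.128, 0.0]
ft_force: [-0.9, -0.9, 5.2]
grip_width: 0.638
grip_force: 12.0
```

```bash
python3 - <<'E'
from h import *
C=bay(CO,CA,.041)
from bench import ctrl; s=ctrl.get_state(); print(s['position'],s['grip_width'])
plan([(.474,.2485,.19,80.1),(.51,.06,.2,65),(.52,-.12,.2,50),(*C,.12,46.56),(*C,.042,46.56)])
E
```

```text
[0.4740481  0.24991175 0.03313524] 0.6378292290960849
0 0 -3.9 0 0 0; 0 0 -3.9 0 0 0; 0 -0.1 -3.9 0 0 0; 0 0 -4 0 0 0; -1.7 -4.5 -0.2 0 0 0.06
-2 -4.4 -0.3 0 0 0.07; -2.3 -4.2 -0.2 0 0 0.06; -2.5 -4.1 -0.3 0 0 0.07; -2.1 -4 0 0 0 0.07; -2.4 -3.8 0 0 0 0.06
-2.7 -3.6 0 0 0 0.07; -2.9 -3.5 0 0 0 0.06; -2.9 -2.8 2 0 0 0.02; -2.9 -2.8 2 0 0 0.01; -3 -2.7 2 0 0 0.02
-3 -2.7 2 0 0 0.01; 0 0 3.9 0 0 0; 0 0 3.9 0 0 0
end [ 0.5362 -0.2809  0.0421]
```

>>> jog_arm(
  rows="0 0 -3.9 0 0 0 1; 0 0 -3.9 0 0 0 1; 0 -0.1 -3.9 0 0 0 1; 0 0 -4 0 0 0 1; -1.7 -4.5 -0.2 0 0 0.06 1",
)

```text
time: 13.68
position: [0.4824, 0.206, 0.1946]
tool_rot: [0.36, 3.116, 0.007]
ft_force: [0.7, -0.2, -1.3]
grip_width: 0.64
grip_force: 12.0
```

>>> jog_arm(
  rows="-2 -4.4 -0.3 0 0 0.07 1; -2.3 -4.2 -0.2 0 0 0.06 1; -2.5 -4.1 -0.3 0 0 0.07 1; -2.1 -4 0 0 0 0.07 1; -2.4 -3.8 0 0 0 0.06 1",
)

```text
time: 14.3
position: [0.5133, -0.0319, 0.199]
tool_rot: [-0.881, -3.015, 0.001]
ft_force: [0.7, -0.7, -1.0]
grip_width: 0.639
grip_force: 12.0
```

>>> jog_arm(
  rows="-2.7 -3.6 0 0 0 0.07 1; -2.9 -3.5 0 0 0 0.06 1; -2.9 -2.8 2 0 0 0.02 1; -2.9 -2.8 2 0 0 0.01 1; -3 -2.7 2 0 0 0.02 1",
)

```text
time: 14.92
position: [0.5315, -0.2421, 0.1382]
tool_rot: [-1.146, -2.924, 0.0]
ft_force: [0.6, 0.2, -0.1]
grip_width: 0.637
grip_force: 12.0
```

>>> jog_arm(
  rows="-3 -2.7 2 0 0 0.01 1; 0 0 0 0 0 0 1; 0 0 0 0 0 0 1; 0 0 0 0 0 0 1",
)

```text
time: 15.42
position: [0.5363, -0.2796, 0.1201]
tool_rot: [1.157, 2.92, 0.001]
ft_force: [-0.3, -0.2, -1.3]
grip_width: 0.638
grip_force: 12.0
```

```bash
python3 - <<'E'
from h import *
from bench import ctrl; s=ctrl.get_state(); print(s['position'],s['grip_width'])
C=bay(CO,CA,.041)
plan([(*C,.042,46.56)],step=.03)
E
```

```text
[ 0.53630803 -0.27955296  0.12006903] 0.6380939082597724
0 -0.1 2.6 0 0 0; 0 0 2.6 0 0 0; -0.1 -0.1 2.6 0 0 0
end [ 0.5357 -0.2817  0.0421]
```

>>> jog_arm(
  rows="0 -0.1 2.6 0 0 0 1; 0 0 2.6 0 0 0 1; -0.1 0 2.4 0 0 0 1; 0 0 0.4 0 0 0 1; 0 0 0.3 0 0 0 1",
)

```text
time: 16.05
position: [0.5366, -0.2822, 0.0376]
tool_rot: [1.159, 2.919, -0.0]
ft_force: [0.4, 0.6, -0.2]
grip_width: 0.641
grip_force: 12.0
```

>>> jog_arm(
  rows="0 0 0.2 0 0 0 1; 0 0 0 0 0 0 1; 0 0 0 0 0 0 1",
)

```text
time: 16.42
position: [0.536, -0.2828, 0.0351]
tool_rot: [1.16, 2.918, -0.0]
ft_force: [0.1, -0.1, -1.0]
grip_width: 0.637
grip_force: 12.0
```

>>> jog_arm(
  rows="0 0 0.1 0 0 0 1; 0 0 0.1 0 0 0 1; 0 0 0 0 0 0 1; 0 0 0 0 0 0 0.2; 0 0 0 0 0 0 -0.3",
)

```text
time: 17.05
position: [0.536, -0.2827, 0.0326]
tool_rot: [1.16, 2.919, -0.0]
ft_force: [0.1, 0.8, 0.6]
grip_width: 0.65
grip_force: 0.0
```

>>> jog_arm(
  rows="0 0 0 0 0 0 -1; 0 0 0 0 0 0 -1; 0 0 0 0 0 0 -1; 0 0 0 0 0 0 -1",
)

```text
time: 17.55
position: [0.5357, -0.2826, 0.0325]
tool_rot: [1.161, 2.919, -0.0]
ft_force: [0.0, 0.2, 0.6]
grip_width: 0.971
grip_force: 0.0
```

```bash
python3 - <<'E'
from h import *
plan([(.535,-.282,.12,46.5),(.53,-.18,.18,50),(.53,.04,.2,66),(.5478,.2335,.13,80.1)])
E
```

```text
0 0 -4.4 0 0 0; 0.1 0 -4.4 0 0 0; 2.5 2.4 -2 0 0 -0.02; 2.4 2.4 -2 0 0 -0.02; 2.3 2.4 -2 0 0 -0.02
2.8 3.4 -0.4 0 0 -0.06; 2.6 3.5 -0.4 0 0 -0.05; 2.5 3.7 -0.4 0 0 -0.06; 2.2 3.8 -0.4 0 0 -0.05; 2 3.9 -0.4 0 0 -0.06
1.2 3.7 1.4 0 0 -0.05; 1.1 3.7 1.4 0 0 -0.05; 0.9 3.8 1.4 0 0 -0.05; 0.7 3.8 1.4 0 0 -0.05; 0.4 3.9 1.4 0 0 -0.04
end [0.5483 0.2334 0.1305]
```

>>> jog_arm(
  rows="0 0 -4.4 0 0 0 -1; 0.1 0 -4.4 0 0 0 -1; 2.5 2.4 -2 0 0 -0.02 -1; 2.4 2.4 -2 0 0 -0.02 -1; 2.3 2.4 -2 0 0 -0.02 -1",
)

```text
time: 18.18
position: [0.53, -0.179, 0.1813]
tool_rot: [1.071, 2.953, -0.0]
ft_force: [-0.1, -1.1, -0.4]
grip_width: 1.002
grip_force: 0.0
```

>>> jog_arm(
  rows="2.8 3.4 -0.4 0 0 -0.06 -1; 2.6 3.5 -0.4 0 0 -0.05 -1; 2.5 3.7 -0.4 0 0 -0.06 -1; 2.2 3.8 -0.4 0 0 -0.05 -1; 2 3.9 -0.4 0 0 -0.06 -1",
)

```text
time: 18.8
position: [0.5293, 0.0427, 0.1999]
tool_rot: [-0.643, -3.074, 0.0]
ft_force: [0.9, -0.4, 0.3]
grip_width: 1.0
grip_force: 0.0
```

>>> jog_arm(
  rows="1.2 3.7 1.4 0 0 -0.05 -1; 1.1 3.7 1.4 0 0 -0.05 -1; 0.9 3.8 1.4 0 0 -0.05 -1; 0.7 3.8 1.4 0 0 -0.05 -1; 0.4 3.9 1.4 0 0 -0.04 -1",
)

```text
time: 19.42
position: [0.547, 0.2358, 0.1293]
tool_rot: [-0.271, -3.129, 0.0]
ft_force: [0.9, 0.1, 0.9]
grip_width: 0.999
grip_force: 0.0
```

>>> jog_arm(
  rows="0 0 0 0 0 0 -1; 0 0 0 0 0 0 -1; 0 0 0 0 0 0 -1",
)

```text
time: 19.8
position: [0.5486, 0.2321, 0.1307]
tool_rot: [0.28, 3.129, -0.001]
ft_force: [0.5, -0.5, -0.2]
grip_width: 1.002
grip_force: 0.0
```

```bash
python3 - <<'E'
from h import *
d=grab('wrist'); im=d['img'].copy()
for p in ([.5478,.2327,.064],):
    q=proj(d,p)[0]; print(q); cv2.circle(im,q.astype(int).tolist(),4,(255,0,255),2)
cv2.imwrite('pics/w4.png',im)
plan([(.5478,.2335,.032,80.1)],step=.035)
E
```

```text
[314.53282594 253.95462966]
0 0 3.3 0 0 0; 0.1 0.1 3.3 0 0 0; 0 0 3.3 0 0 -0.01
end [0.548  0.2332 0.0318]
```

View pics/w4.png

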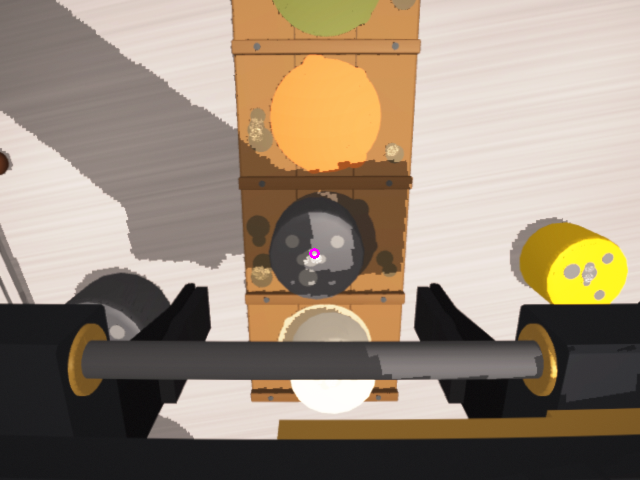

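Ash sits at about (316,252), matching the projected point (315,254). The big grey and yellow look-alikes are clear of the gripper.

>>> jog_arm(
  rows="0 0 3.3 0 0 0 -1; 0.1 0.1 3.3 0 0 0 -1; 0 0 3.2 0 0 0 -1; 0 0 0 0 0 0 -1; 0 0 0 0 0 0 0",
)

```text
time: 20.48
position: [0.5485, 0.2345, 0.0339]
tool_rot: [0.279, 3.127, 0.001]
ft_force: [-0.6, 0.1, 0.8]
grip_width: 0.947
grip_force: 0.0
```

>>> jog_arm(
  rows="0 0 0 0 0 0 1; 0 0 0 0 0 0 1; 0 0 0 0 0 0 1; 0 0 0 0 0 0 1; 0 0 0 0 0 0 1",
)

```text
time: 21.1
position: [0.5478, 0.2347, 0.0331]
tool_rot: [0.277, 3.129, 0.0]
ft_force: [-1.2, -1.2, 5.1]
grip_width: 0.64
grip_force: 12.0
```

```bash
python3 - <<'E'
from h import *
C=bay(CO,CA,-.039); print(C)
from bench import ctrl; s=ctrl.get_state(); print(s['position'],s['grip_width'])
plan([(.548,.2335,.19,80.1),(.53,.04,.2,65),(.50,-.12,.2,50),(*C,.12,46.56)])
E
```

```text
[ 0.4777823  -0.22618381]
[0.5478229  0.23468858 0.03311699] 0.6399944680589873
0 0 -3.9 0 0 0; 0 0 -3.9 0 0 0; 0 -0.1 -3.9 0 0 0; -0.1 0 -4 0 0 0; -0.4 -4.8 -0.2 0 0 0.06
-0.7 -4.8 -0.3 0 0 0.07; -1 -4.8 -0.2 0 0 0.06; -1.3 -4.7 -0.3 0 0 0.07; -1 -3.9 0 0 0 0.07; -1.3 -3.9 0 0 0 0.06
-1.5 -3.8 0 0 0 0.07; -1.8 -3.6 0 0 0 0.06; -1.7 -3.2 2.7 0 0 0.02; -1.8 -3.2 2.7 0 0 0.02; -1.8 -3.1 2.6 0 0 0.02
end [ 0.4778 -0.2262  0.1201]
```

>>> jog_arm(
  rows="0 0 -3.9 0 0 0 1; 0 0 -3.9 0 0 0 1; 0 -0.1 -3.9 0 0 0 1; -0.1 0 -4 0 0 0 1; -0.4 -4.8 -0.2 0 0 0.06 1",
)

```text
time: 21.72
position: [0.5443, 0.1907, 0.1948]
tool_rot: [0.361, 3.116, 0.009]
ft_force: [0.3, -0.5, -0.5]
grip_width: 0.64
grip_force: 12.0
```

>>> jog_arm(
  rows="-0.7 -4.8 -0.3 0 0 0.07 1; -1 -4.8 -0.2 0 0 0.06 1; -1.3 -4.7 -0.3 0 0 0.07 1; -1 -3.9 0 0 0 0.07 1; -1.3 -3.9 0 0 0 0.06 1",
)

```text
time: 22.35
position: [0.5139, -0.0414, 0.1991]
tool_rot: [-0.882, -3.015, 0.0]
ft_force: [0.3, 0.5, -1.1]
grip_width: 0.636
grip_force: 12.0
```

>>> jog_arm(
  rows="-1.5 -3.8 0 0 0 0.07 1; -1.8 -3.6 0 0 0 0.06 1; -1.7 -3.2 2.7 0 0 0.02 1; -1.8 -3.2 2.7 0 0 0.02 1; -1.8 -3.1 2.6 0 0 0.02 1",
)

```text
time: 22.98
position: [0.4767, -0.2273, 0.1182]
tool_rot: [-1.161, -2.918, 0.0]
ft_force: [0.8, -1.0, -1.6]
grip_width: 0.639
grip_force: 12.0
```

>>> jog_arm(
  rows="0 0 0 0 0 0 1; 0 0 0 0 0 0 1; 0 0 0 0 0 0 1",
)

```text
time: 23.35
position: [0.4785, -0.2251, 0.1203]
tool_rot: [1.157, 2.919, 0.0]
ft_force: [-0.7, 0.1, -0.9]
grip_width: 0.639
grip_force: 12.0
```

```bash
python3 - <<'E'
from h import *
C=bay(CO,CA,-.039)
plan([(*C,.042,46.56)],step=.03)
E
```

```text
0 0 2.6 0 0 0; 0 -0.1 2.6 0 0 0; 0 0 2.6 0 0 0
end [ 0.4779 -0.2259  0.0423]
```

>>> jog_arm(
  rows="0 0 2.6 0 0 0 1; 0 -0.1 2.6 0 0 0 1; 0 0 2.4 0 0 0 1; 0 0 0.4 0 0 0 1; 0 0 0.3 0 0 0 1",
)

```text
time: 23.98
position: [0.4778, -0.2268, 0.0375]
tool_rot: [1.158, 2.918, -0.0]
ft_force: [-0.4, 0.5, -0.8]
grip_width: 0.639
grip_force: 12.0
```

>>> jog_arm(
  rows="0 0 0.2 0 0 0 1; 0 0 0.1 0 0 0 1; 0 0 0.1 0 0 0 1; 0 0 0 0 0 0 1; 0 0 0 0 0 0 1",
)

```text
time: 24.6
position: [0.4771, -0.2273, 0.0331]
tool_rot: [1.16, 2.919, -0.001]
ft_force: [-1.6, 0.7, 3.4]
grip_width: 0.639
grip_force: 12.0
```

>>> jog_arm(
  rows="0 0 0 0 0 0 0.2; 0 0 0 0 0 0 -0.3; 0 0 0 0 0 0 -1; 0 0 0 0 0 0 -1; 0 0 0 0 0 0 -1",
)

```text
time: 25.22
position: [0.4767, -0.227, 0.0323]
tool_rot: [-1.16, -2.919, -0.0]
ft_force: [-0.4, 0.2, 0.6]
grip_width: 0.905
grip_force: 0.0
```

>>> jog_arm(
  rows="0 0 0 0 0 0 -1",
)

```text
time: 25.35
position: [0.4768, -0.227, 0.0325]
tool_rot: [-1.16, -2.919, 0.0]
ft_force: [-0.7, 0.3, -0.5]
grip_width: 0.97
grip_force: 0.0
```

```bash
python3 - <<'E'
from h import *
plan([(.477,-.227,.12,46.5),(.50,-.12,.19,50),(.56,.06,.2,66),(.6291,.2279,.13,80.1)])
E
```

```text
0 0 -4.4 0 0 0; 0 0 -4.4 0 0 0; 1.9 3.1 -2.3 0 0 -0.02; 1.8 3.2 -2.3 0 0 -0.02; 1.8 3.2 -2.4 0 0 -0.02
1.7 4.4 -0.2 0 0 -0.07; 1.4 4.5 -0.3 0 0 -0.07; 1.1 4.6 -0.2 0 0 -0.07; 0.8 4.7 -0.3 0 0 -0.07; 0.1 4.5 1.8 0 0 -0.06
-0.1 4.6 1.7 0 0 -0.06; -0.4 4.5 1.8 0 0 -0.06; -0.7 4.5 1.7 0 0 -0.06
end [0.6286 0.228  0.1305]
```

>>> jog_arm(
  rows="0 0 -4.4 0 0 0 -1; 0 0 -4.4 0 0 0 -1; 1.9 3.1 -2.3 0 0 -0.02 -1; 1.8 3.2 -2.3 0 0 -0.02 -1; 1.8 3.2 -2.4 0 0 -0.02 -1",
)

```text
time: 25.98
position: [0.5, -0.1187, 0.1914]
tool_rot: [1.072, 2.953, -0.001]
ft_force: [-0.1, 0.2, -0.5]
grip_width: 0.999
grip_force: 0.0
```

>>> jog_arm(
  rows="1.7 4.4 -0.2 0 0 -0.07 -1; 1.4 4.5 -0.3 0 0 -0.07 -1; 1.1 4.6 -0.2 0 0 -0.07 -1; 0.8 4.7 -0.3 0 0 -0.07 -1; 0.1 4.5 1.8 0 0 -0.06 -1",
)

```text
time: 26.6
position: [0.5789, 0.1031, 0.1841]
tool_rot: [0.554, 3.088, 0.001]
ft_force: [0.3, -0.8, -0.5]
grip_width: 1.004
grip_force: 0.0
```

>>> jog_arm(
  rows="-0.1 4.6 1.7 0 0 -0.06 -1; -0.4 4.5 1.8 0 0 -0.06 -1; -0.7 4.5 1.7 0 0 -0.06 -1; 0 0 0 0 0 0 -1; 0 0 0 0 0 0 -1",
)

```text
time: 27.22
position: [0.6286, 0.2275, 0.1303]
tool_rot: [-0.278, -3.129, 0.001]
ft_force: [-0.2, 0.0, -0.1]
grip_width: 0.998
grip_force: 0.0
```

```bash
python3 - <<'E'
from h import *
d=grab('wrist'); im=d['img'].copy()
q=proj(d,[.6291,.2279,.064])[0]; print(q); cv2.circle(im,q.astype(int).tolist(),4,(255,0,255),2)
cv2.imwrite('pics/w5.png',im)
plan([(.6291,.2279,.032,80.1)],step=.035)
E
```

```text
[314.70825664 256.37698381]
0 0 3.3 0 0 0; 0 0.1 3.3 0 0 0; 0 0 3.3 0 0 -0.01
end [0.6293 0.2275 0.0318]
```

View pics/w5.png

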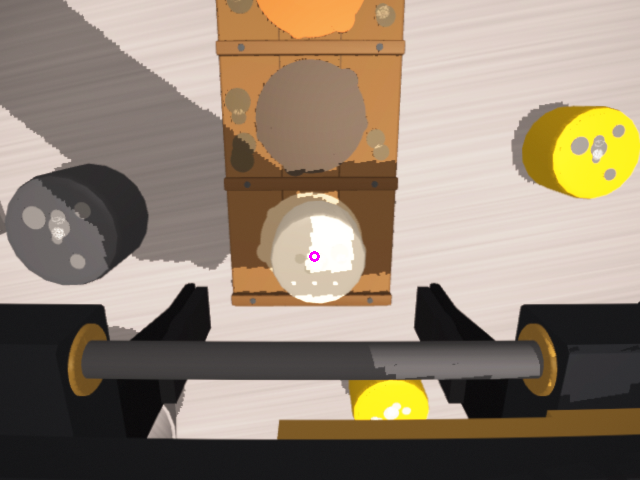

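White sits at (318,257), centred under the gripper. The bowl and look-alikes are clear of the fingers.

>>> jog_arm(
  rows="0 0 3.3 0 0 0 -1; 0 0.1 3.3 0 0 0 -1; 0 0 3.2 0 0 0 -1; 0 0 0 0 0 0 -1; 0 0 0 0 0 0 0",
)

```text
time: 27.9
position: [0.6301, 0.2283, 0.0344]
tool_rot: [0.28, 3.127, 0.001]
ft_force: [-0.2, 0.2, 0.5]
grip_width: 0.951
grip_force: 0.0
```

>>> jog_arm(
  rows="0 0 0 0 0 0 1; 0 0 0 0 0 0 1; 0 0 0 0 0 0 1; 0 0 0 0 0 0 1; 0 0 0 0 0 0 1",
)

```text
time: 28.52
position: [0.6293, 0.2294, 0.0333]
tool_rot: [0.277, 3.128, 0.001]
ft_force: [0.4, 1.0, 4.7]
grip_width: 0.64
grip_force: 12.0
```

```bash
python3 - <<'E'
from h import *
C=bay(CO,CA,-.119); print(C)
from bench import ctrl; s=ctrl.get_state(); print(s['position'],s['grip_width'])
plan([(.629,.228,.19,80.1),(.55,.06,.2,65),(.47,-.08,.2,50),(*C,.12,46.56)])
E
```

```text
[ 0.41969472 -0.17117624]
[0.62930794 0.2293799  0.03328369] 0.640268365580181
0 0 -3.9 0 0 0; 0 0 -3.9 0 0 0; 0 -0.1 -3.9 0 0 0; 0 0 -4 0 0 0; 1.2 -4.5 -0.2 0 0 0.06
0.9 -4.6 -0.3 0 0 0.07; 0.6 -4.6 -0.2 0 0 0.06; 0.4 -4.6 -0.3 0 0 0.07; 0.3 -4 0 0 0 0.07; 0.1 -4 0 0 0 0.06
-0.2 -4 0 0 0 0.07; -0.5 -4.1 0 0 0 0.06; -0.7 -3.4 2.7 0 0 0.02; -0.7 -3.4 2.6 0 0 0.02; -0.8 -3.4 2.7 0 0 0.02
end [ 0.4195 -0.1716  0.1199]
```

>>> jog_arm(
  rows="0 0 -3.9 0 0 0 1; 0 0 -3.9 0 0 0 1; 0 -0.1 -3.9 0 0 0 1; 0 0 -4 0 0 0 1; 1.2 -4.5 -0.2 0 0 0.06 1",
)

```text
time: 29.15
position: [0.6097, 0.1907, 0.1947]
tool_rot: [0.364, 3.116, 0.009]
ft_force: [-0.6, -0.1, -1.2]
grip_width: 0.639
grip_force: 12.0
```

>>> jog_arm(
  rows="0.9 -4.6 -0.3 0 0 0.07 1; 0.6 -4.6 -0.2 0 0 0.06 1; 0.4 -4.6 -0.3 0 0 0.07 1; 0.3 -4 0 0 0 0.07 1; 0.1 -4 0 0 0 0.06 1",
)

```text
time: 29.78
position: [0.5083, -0.0113, 0.1989]
tool_rot: [-0.882, -3.014, 0.001]
ft_force: [0.5, -0.4, -0.2]
grip_width: 0.639
grip_force: 12.0
```

>>> jog_arm(
  rows="-0.2 -4 0 0 0 0.07 1; -0.5 -4.1 0 0 0 0.06 1; -0.7 -3.4 2.7 0 0 0.02 1; -0.7 -3.4 2.6 0 0 0.02 1; -0.8 -3.4 2.7 0 0 0.02 1",
)

```text
time: 30.4
position: [0.4179, -0.1728, 0.1184]
tool_rot: [-1.161, -2.919, 0.001]
ft_force: [0.4, 0.2, -0.5]
grip_width: 0.639
grip_force: 12.0
```

>>> jog_arm(
  rows="0 0 0 0 0 0 1; 0 0 0 0 0 0 1; 0 0 0 0 0 0 1",
)

```text
time: 30.78
position: [0.4201, -0.1711, 0.1202]
tool_rot: [1.157, 2.919, 0.0]
ft_force: [1.0, 0.2, -0.6]
grip_width: 0.638
grip_force: 12.0
```

```bash
python3 - <<'E'
from h import *
C=bay(CO,CA,-.119)
plan([(*C,.042,46.56)],step=.03)
E
```

```text
0 0 2.6 0 0 0; 0 0 2.6 0 0 0; 0 0 2.6 0 0 0
end [ 0.4202 -0.1711  0.0422]
```

>>> jog_arm(
  rows="0 0 2.6 0 0 0 1; 0 0 2.6 0 0 0 1; 0 0 2.4 0 0 0 1; 0 0 0.4 0 0 0 1; 0 0 0.3 0 0 0 1",
)

```text
time: 31.4
position: [0.4201, -0.1718, 0.0373]
tool_rot: [1.159, 2.919, -0.0]
ft_force: [1.0, -0.7, -1.7]
grip_width: 0.643
grip_force: 12.0
```

>>> jog_arm(
  rows="0 0 0.2 0 0 0 1; 0 0 0.1 0 0 0 1; 0 0 0.1 0 0 0 1; 0 0 0 0 0 0 1; 0 0 0 0 0 0 1",
)

```text
time: 32.02
position: [0.4194, -0.1722, 0.0332]
tool_rot: [1.161, 2.919, -0.001]
ft_force: [-2.1, -0.1, 5.7]
grip_width: 0.636
grip_force: 12.0
```

Release, raise, and swing away for a clear view.

>>> jog_arm(
  rows="0 0 0 0 0 0 0.2; 0 0 0 0 0 0 -0.3; 0 0 0 0 0 0 -1; 0 0 0 0 0 0 -1; 0 0 0 0 0 0 -1",
)

```text
time: 32.65
position: [0.419, -0.1719, 0.0325]
tool_rot: [-1.161, -2.919, 0.0]
ft_force: [-0.5, 0.6, -0.5]
grip_width: 0.908
grip_force: 0.0
```

>>> jog_arm(
  rows="0 0 0 0 0 0 -1; 0 0 -4 0 0 0 -1; 0 0 -4 0 0 0 -1; 0 0 -4 0 0 0 -1; 1 4 -2 0 0 0 -1",
)

```text
time: 33.28
position: [0.4395, -0.1387, 0.1748]
tool_rot: [1.169, 2.913, -0.003]
ft_force: [1.2, 0.8, -0.3]
grip_width: 0.999
grip_force: 0.0
```

>>> jog_arm(
  rows="2 4 0 0 0 0 -1; 2 4 0 0 0 0 -1; 3 3.5 0 0 0 0 -1; 3 3.5 0 0 0 0 -1; 0 0 0 0 0 0 -1",
)

```text
time: 33.9
position: [0.4694, 0.0461, 0.1728]
tool_rot: [1.15, 2.923, 0.002]
ft_force: [0.6, -0.5, 0.3]
grip_width: 0.998
grip_force: 0.0
```

```bash
python3 - <<'E'
from h import *
from scipy.optimize import least_squares
t0=load('top')['img'].copy(); t=grab('top'); cv2.imwrite('pics/t2.png',t['img']); s=grab('side'); cv2.imwrite('pics/s2.png',s['img'])
h=cv2.cvtColor(t['img'],cv2.COLOR_BGR2HSV)
u=np.array([np.cos(np.radians(CA)),np.sin(np.radians(CA))])
for n,x,a,b in(('herb',.12,(35,80,30),(80,255,255)),('orange',.04,(5,200,150),(16,255,255)),('ash',-.04,(0,0,15),(179,70,115)),('white',-.12,(0,0,150),(179,60,255))):
    c0=proj(t,[*bay(CO,CA,x),.064])[0].astype(int); M=np.zeros((480,640),np.uint8); cv2.circle(M,c0.tolist(),19,255,-1)
    M&=cv2.inRange(h,a,b)
    c=max(cv2.findContours(M,cv2.RETR_EXTERNAL,cv2.CHAIN_APPROX_NONE)[0],key=cv2.contourArea)[:,0]
    P=cast(t,c,.064)[:,:2]; g=P.mean(0); aw=g-np.array(t['origin'])[:2]; P=P[(P-g)@aw>0]
    r=least_squares(lambda q:np.linalg.norm(P-q,axis=1)-.0275,g,loss='soft_l1',f_scale=.001)
    q=r.x-CO; print(n,(q@u*1000).round(1),(q@[-u[1],u[0]]*1000).round(1),'rms mm',1000*np.sqrt((r.fun**2).mean()))
E
```

```text
herb 119.4 -1.3 rms mm 1.0992689981206232
orange 40.5 -1.4 rms mm 0.8722451976101854
ash -39.2 -1.6 rms mm 1.0491352396525584
white -117.5 -0.8 rms mm 0.7708663534767174
```

View pics/t2.png

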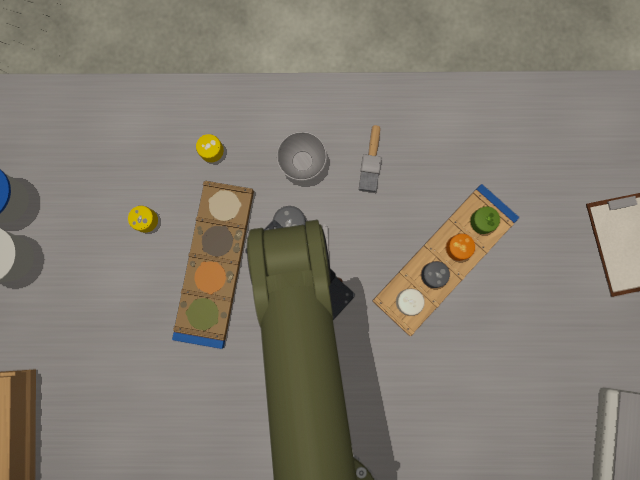

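View pics/s2.png

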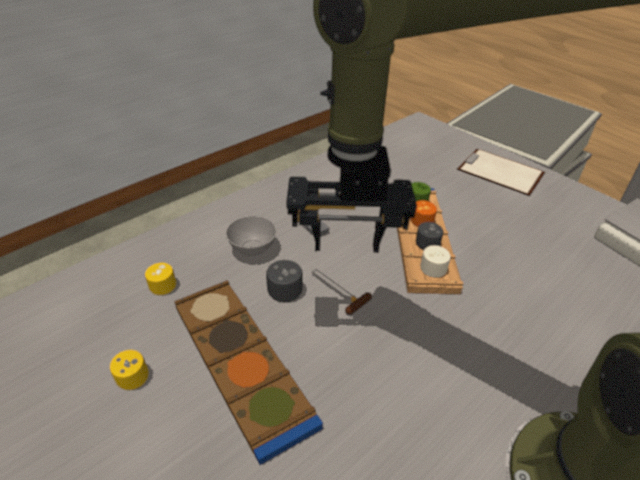

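The top view shows herb (486,220), orange (461,247), ash (436,274) and white (411,302) upright in the right order from the blue end, all within 3 mm of their bay centres. In the side view the trier, bowl and brush are unmoved and the gripper is clear.

```bash
python3 -c "
from bench import ticket
print(ticket.close_job())"
```

```text
the job is handed in; nothing more can be done
None
```

I handed the job in with all four cheeses upright on the clean board, in the same order from the blue end (herb, orange, ash, white), each within about 3 mm of its bay centre by the top camera, and the trier, bowl and brush looked unmoved; the hand-in returned no verdict.

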